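# Lift the sagging gate bolt over its bent keeper and hold the guard gate ajar

## Robot

A 6-joint arm with a two-finger parallel gripper is mounted at the origin on the work surface. World frame = base frame: x ahead of the robot, y to its left, z up, the work surface at z = 0. Lengths are in m, angles in rad, forces in N, time in s.
With the tool pointing down it reaches from about 0.3 to 0.875 m from the base axis. Payload 6.4 kg.
Tool frame: the origin (TCP) lies at the very end of the fingers, on their centre line; the grasp point (between the pads) lies 19 mm behind it; z points along the fingers, y is the line along which they close (so a half turn about z gives the same grasp; the last joint's range is limited). The gripper opens to 85 mm and grips with 20 to 120 N. Pads are 22 mm wide; open, the fingers measure 114 mm over their backs; the gripper's body (76 mm by 85 mm) begins 54 mm behind the grasp point. The pads swing forward as they close: fully open they stand 13 mm farther back than shut.
Start: joints at [-1.367, 0.181, 1.607, -0, 1.354, -0.206], TCP at [0.229, -0.527, 0.231] pointing down, gripper open.
Joint ranges: [-2.99, 2.99], [-0.89, 2.07], [0.3, 2.58], [-1.14, 4.28], [0, 2.63], [-3.12, 3.12]. Speed limits (rad/s): [2.57, 2.57, 3.01, 3.14, 3.14, 3.14].

## Interface

Orientations are given as a unit quaternion [w, x, y, z].
In Python, from bench import telemetry, camera, ctrl, spotter gives the robot as it stands.
- The arm moves only by the tool send_rows, never from a script. Its argument "series" is a list of rows, each a list of 3 entries, a list of its own where there are three numbers: the turn, a rotation vector about the world's x, y, z in degrees, then the shift along the world's x, y, z in mm, then the closure, from -1 (fully open) to 1 (shut), so that 0 is half open. In form: [[[rx, ry, rz], [dx, dy, dz], gripper], ...]. A call has 1 to 10 rows; each row is the pose to reach, as a shift and turn from the pose commanded when the call began; what a row does not reach only later rows make up. A row lasts 1/8 s, in which the tool goes at most 62.5 mm and 10.7 degrees, less where a joint would pass 70% of its speed; a pose out of reach is approached as far as the arm can. A call with a gripper value outside its range is refused whole. The fingers move at their own pace and stop on an object; the grip force is fixed at half the most. Time passes only in rows, so rows that repeat a pose let the fingers close. It gives the time, the measured TCP pose, the force, the opening and the grip force at its end, in the units of the state.
- telemetry.get_obs(): the state, without advancing time (a new reading comes with each control period).
- camera(name): name is "scene" or "top" or "wrist"; returns a dict with "pixels" (480x640x3 uint8, red, green, blue), "camera_matrix" (3x3 intrinsics, pixels), "xyz" and "orientation" of the camera in the world. Camera axes: x right, y up, looking along -z (the intrinsics and any distortion apply to the point x, -y, -z); pixel columns grow to the right and rows downward; lengths in m; the calibration is good to about 2 mm. A picture is of the moment at which its call begins. There is no depth.
- ctrl.hand_in(): hands the job in; it is judged then, once.
Trained networks look in the newest picture that a camera, given by its name, has taken for a name from the list of things; names that differ only in an ending like _2 or _b are one class to them, and where a whole thing is asked for, a point or a joint stands for the part that bears it (a point fixed in the world has none). Each returns a list of dicts, best first, with "conf" (0 to 1); they miss things now and then, are a little off and sometimes report something else, mostly with a low value. They report only what shows in the picture. A call takes as long as a camera call.
- spotter.boxes_of(thing, camera): "xyz" ([x, y, z] in m, in world coordinates, good to about 4 mm: the middle of the surface that is visible of it).
- spotter.landmark_of(thing, camera): "xyz" ([x, y, z] in m, in world coordinates, good to about 4 mm: a listed point, or the origin of a listed thing).
The state is a dict: "time_s": time; "q": joint angles; "dq": joint speeds; "joint_efforts": joint torques, N m; "eef_pos": TCP position; "eef_rot": TCP orientation; "wrist_force": force on the tool from outside, world axes, zero at the start; "torque": the same for the moment, N m; "opening": opening from 0.0 (shut) to 1.0 (fully open); "grasp_force": force on a finger pad.
Only numpy, scipy, OpenCV 4.12 (cv2) and the standard library are available. Lean on these libraries where they do the work, as an engineer would, in place of code of your own. Each camera call takes 0.05 s, during which the arm holds its last target. There are 200 camera calls.

## Task

First clear the gate's swing: take the flat ring key lying in front of the guard cage, hang it by its hole over the upright pin of the tool stand, right down flat on the stand's shoulder, and let go of it. Then, with the gate still shut, lift the sagging barrel bolt by its knob so that its nose clears the bent keeper lip, draw it out of the keeper, and pull the self-closing gate open about a hand's width (roughly 80 mm at its free edge). Finish while still holding the bolt's knob, keeping the gate steadily ajar, and leave the bin, the tube offcut and the clamp where they are.

Things in the scene. Friction and masses are not known exactly. Their poses are not given: they have to be found in the camera images.
- cage: Fixed bench-top guard cage of 25 mm square aluminium tube, 320 wide, 225 deep, 170 mm high, open at the top. Origin on the bench in the shut gate's mid-plane, midway between the front posts; x points into the cage (away from the robot), y left along the gate. Gate: y = -110 to +130. Keeper channel on the right post, y = -133 to -165, walls 220 mm high, its bent lip (y = -133) 190 mm high.
- gate_hinge (a point): Point on the gate's upright hinge axis at the height of the gate's top (170 mm), at y = +130 mm in the cage's frame. Axes as the cage's.
- gate (a joint): Gate angle, rad: 0 shut, grows as the free edge swings out towards the robot about the hinge (clockwise seen from above), stop at 1.2. A closer spring pulls it shut (0.5 to 0.8 N m). Free edge 240 mm from the hinge: 0.33 rad is a gap of about 80 mm.
- bolt_draw (a joint): How far the bolt is drawn, m: 0 home in the keeper, grows as it slides towards the hinge (cage +y while shut), stop at 0.050. Friction 1 to 2 N, stays where left. Starts at 0 to 0.003. Unless lifted, its nose catches on the bent lip at about 0.006; past the lip and clear of the keeper from 0.030 on.
- bolt_lift (a joint): How far the bolt is lifted straight up, m: 0 sagging in its tall straps (falls back by its weight), stop at 0.026. The nose clears the lip from about 0.015 on: lift 0.018 to 0.024 and keep it lifted while drawing.
- bolt: Steel barrel bolt along the gate's top rail, 0.35 kg: 12 mm rod 215 mm long, a 14 mm square nose turned down at the keeper end, an upright knob. Origin on the rod's axis under the knob, 37 mm below the knob's centre; axes as the cage's when the gate is shut; turns with the gate.
- knob (a point): Centre of the bolt's knob, an upright steel cylinder 24 mm across, 40 mm tall. Bolt home and sagging: 235 mm above the bench, 185 mm from the hinge axis. Straps 28 mm wide reach 238 mm high, 40 mm from it to the keeper's side and 120 mm to the hinge's side. Most room when pinched across the gate (along the cage's x). Rod top 31 mm below this point.
- key_hole (a point): Centre of the hole (half-way through) of the loose flat steel ring key, 0.08 to 0.17 kg: ring 52 mm outside, hole 24 mm, 8 mm thick, flat handle along its x axis, 22 mm wide, ending 88 mm from the hole's centre. z is its upward normal. Starts flat on the bench before the gate.
- key_grip (a point): Middle of the ring key's flat handle (half-way through its 8 mm thickness), 55 mm from the hole's centre along its x axis. Handle 22 mm wide. Axes as key_hole.
- shoulder (a point): Point on the fixed tool stand's axis on top of its shoulder, 80 mm above the bench. Shoulder disc 64 mm across, 6 thick; upright pin above it 12 mm thick, 45 tall, tip tapered, at 125 mm; below, a 22 mm column on a 90 mm foot. A key that is home lies flat on it, hole centre 84 mm above the bench.
- bolt_bin: Bystander: open grey steel bin with bolts, 110 x 140 x 50 mm, loose; origin under its centre. Leave it alone.
- offcut: Bystander: offcut of aluminium square tube, 40 x 90 x 40 mm, long along its y axis, loose; origin under its centre. Leave it alone.
- clamp: Bystander: steel bar clamp with wooden handle lying flat, 235 x 90 x 25 mm, loose; origin under its bar's middle. Leave it alone.

How it is judged:
By the outcome, as a careful person would: the job done as asked, in the order asked, and still so for the second after the job is handed in, while the arm keeps its last pose, push and grip.
It also fails if it takes over 48 s, if anything falls off the work surface, if the arm or the gripper's body presses on something with over 40 N, if the wrist force passes 120 N, or if a joint passes its speed limit or range.

## Working session

There is one attempt and no reset: what is moved stays moved. The work goes in short steps, Python scripts to look and compute and a tool call to move; the robot and the scene stay as the last step left them, time stands still between calls to the robot, and variables do not carry over. Pictures are saved under pics/ and viewed, at most 10 in all, crops included, and the job is handed in when it is done.

Besides the shell and the picture viewer there is one more tool, called after "Emit:" as name(argument=value, ...) on one line, values as JSON. send_rows: Moves the arm, as the interface text tells. Its arguments: {"type":"object","properties":{"series":{"type":"array","items":{"type":"array"}}},"required":["series"]}

```bash
mkdir -p pics
cat > h.py <<'E'
from bench import telemetry, camera, ctrl, spotter
import numpy as np, cv2
def snap(n,f):
    c=camera(n); cv2.imwrite(f'pics/{f}.png',c['pixels'][:,:,::-1]); return c
def proj(c,p):
    from scipy.spatial.transform import Rotation as R
    w,x,y,z=c['orientation']; r=R.from_quat([x,y,z,w]).inv().apply(np.array(p)-c['xyz'])
    k=c['camera_matrix']@np.array([r[0],-r[1],-r[2]]); return (k[:2]/k[2]).round(0)
def lm(t,cam):
    for f in ('landmark_of',):
        print(cam,t,[(np.round(d['xyz'],4).tolist(),round(d['conf'],2)) for d in getattr(spotter,f)(t,cam)[:2]])
E
python3 - <<'E'
from h import *
for cam in ('top','scene'):
    c=snap(cam,cam+'0'); print(np.round(c['xyz'],3),c['camera_matrix'][0,0])
    for t in ('cage','gate_hinge','knob','bolt','key_hole','key_grip','shoulder','bolt_bin','offcut','clamp'): lm(t,cam)
o=telemetry.get_obs(); print(o)
E
```

```text
[ 4.630e-01 -1.000e-03  1.244e+00] 442.6150712331808
top cage [([0.6338, -0.0487, 0.0013], 0.71), ([0.6365, 0.4516, 0.0024], 0.4)]
top gate_hinge [([0.6225, 0.0822, 0.1677], 0.71)]
top knob [([0.6451, -0.1004, 0.2362], 0.82)]
top bolt [([0.642, -0.1027, 0.1963], 0.75)]
top key_hole [([0.5208, -0.1048, 0.0039], 0.92)]
top key_grip [([0.4707, -0.1212, 0.0052], 0.74)]
top shoulder [([0.4589, -0.2806, 0.0817], 0.56)]
top bolt_bin [([0.5081, 0.3093, -0.0058], 0.91)]
top offcut [([0.6603, -0.4341, 0.0013], 0.79)]
top clamp [([0.6391, 0.4533, -0.0006], 0.74)]
[ 1.081 -0.505  1.211] 600.038370914359
scene cage [([0.6324, -0.0472, -0.0036], 0.89)]
scene gate_hinge [([0.6193, 0.0804, 0.1707], 0.6)]
scene knob [([0.6402, -0.1042, 0.236], 0.8)]
scene bolt [([0.6401, -0.1015, 0.1975], 0.92), ([0.4681, -0.1191, 0.0014], 0.63)]
scene key_hole [([0.5208, -0.1077, 0.0049], 0.81)]
scene key_grip [([0.4728, -0.1226, 0.0021], 0.85)]
scene shoulder [([0.4564, -0.2768, 0.0797], 0.85)]
scene bolt_bin [([0.508, 0.3053, 0.0036], 0.87)]
scene offcut [([0.6625, -0.4331, -0.0017], 0.82)]
scene clamp [([0.6394, 0.4588, 0.0037], 0.68), ([0.6181, 0.0797, 0.1734], 0.17)]
{'time_s': 1.1, 'q': array([-1.36728441e+00,  1.80801105e-01,  1.60701979e+00, -1.82577815e-05,
        1.35383995e+00, -2.06281995e-01]), 'dq': array([-4.31793127e-04,  1.33765988e-03,  1.36081836e-06,  1.51676294e-03,
       -4.47661104e-04,  4.31052847e-04]), 'joint_efforts': array([ 2.43482827e-04, -4.44851625e+01, -3.51683164e+01, -1.44195105e-04,
        8.16872998e-04, -9.61417868e-06]), 'eef_pos': array([ 0.22910991, -0.52737326,  0.23127826]), 'eef_rot': array([-3.41085705e-05,  9.79081555e-01,  2.03468196e-01, -8.86758320e-06]), 'wrist_force': array([-0.66403467, -0.28950914, -0.23167877]), 'torque': array([-0.03184469,  0.01700818, -0.03402267]), 'grasp_force': 0.0, 'opening': 1.0014223484777336}
```

View pics/top0.png

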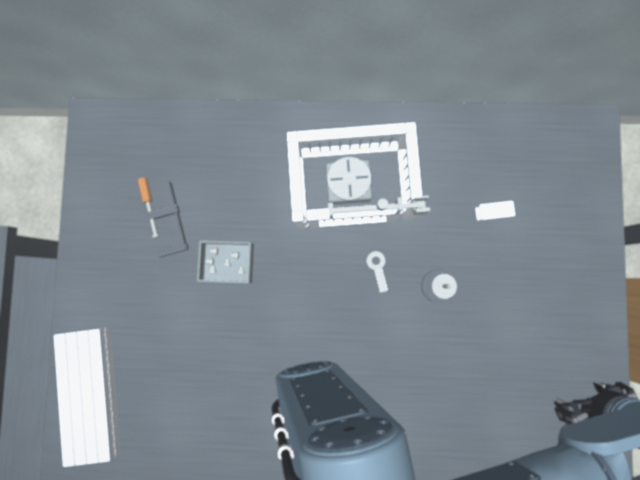

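View pics/scene0.png

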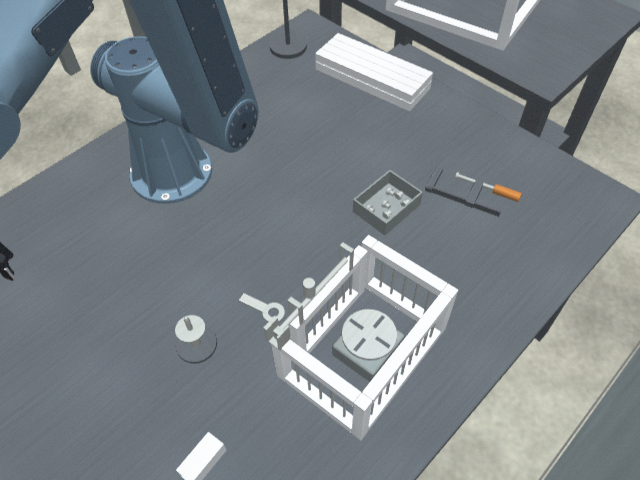

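The top view shows the key at (376,260), its handle pointing to (383,290). The stand is at (444,287) and the knob at (382,204). This agrees with the networks' positions. I'll move above the key handle.

Emit:
send_rows(series=[[[0, 0, -2], [40, 60, 0], -1], [[0, 0, -4], [90, 140, -10], -1], [[0, 0, -6], [135, 220, -20], -1], [[0, 0, -8], [180, 295, -35], -1], [[0, 0, -9], [215, 360, -50], -1], [[0, 0, -9], [236, 396, -60], -1], [[0, 0, -9], [242, 405, -65], -1], [[0, 0, -9], [242, 405, -70], -1]])

```text
time_s: 2.1
eef_pos: [0.4721, -0.12, 0.1612]
eef_rot: [0.0, 0.992, 0.127, 0.0]
wrist_force: [0.5, -0.0, 0.2]
opening: 1.004
grasp_force: 0.0
```

Run:
```python
from h import *
c=snap('wrist','w1'); print(np.round(c['xyz'],3))
for t in ('key_hole','key_grip','shoulder','knob','gate_hinge'): lm(t,'wrist')
o=telemetry.get_obs(); print(o['time_s'],o['eef_pos'],o['eef_rot'],o['wrist_force'])
for p in ([.4717,-.122,.004],[.5208,-.106,.004]): print(proj(c,p))
```

```text
[ 0.553 -0.099  0.303]
wrist key_hole [([0.5209, -0.1133, 0.0026], 0.88)]
wrist key_grip [([0.4694, -0.1212, 0.0073], 0.84)]
wrist shoulder [([0.4592, -0.2805, 0.0788], 0.88)]
wrist knob []
wrist gate_hinge []
2.4 [ 0.47115558 -0.12324387  0.16172519] [3.66336459e-04 9.92062655e-01 1.25743801e-01 2.26402548e-04] [-0.17736125 -0.55475697  0.07361049]
[331. 227.]
[327. 159.]
```

View pics/w1.png

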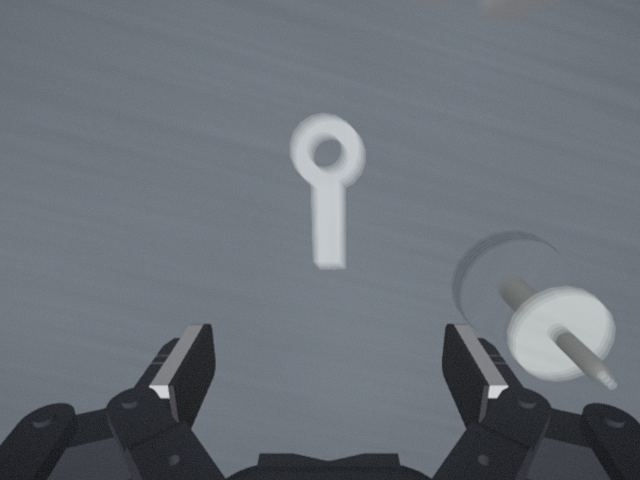

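The wrist view shows the hole at (328,152), the handle's end at (330,267), the stand's disc centre near (560,333) and its pin tip at (608,382).

```bash
cat >> h.py <<'E'
def unproj(c,uv,z):
    from scipy.spatial.transform import Rotation as R
    w,x,y,zz=c['orientation']; d=np.linalg.inv(c['camera_matrix'])@[*uv,1]
    d=R.from_quat([x,y,zz,w]).apply([d[0],-d[1],-d[2]]); return (c['xyz']+d*(z-c['xyz'][2])/d[2]).round(4)
E
python3 - <<'E'
from h import *
c=camera('wrist')
a=unproj(c,(328,152),.006);b=unproj(c,(330,264),.008);d=b-a
print(a,b,np.hypot(*d[:2]),np.degrees(np.arctan2(d[1],d[0])), a+d/np.hypot(*d[:2])*.055)
print(unproj(c,(608,380),.125),unproj(c,(561,334),.08))
E
```

```text
[ 0.525 -0.109  0.006] [ 0.4417 -0.1321  0.008 ] 0.08644362324659932 -164.5007246234992 [ 0.47200014 -0.12369744  0.00727251]
[ 0.4582 -0.2794  0.125 ] [ 0.4589 -0.279   0.08  ]
```

Emit:
send_rows(series=[[[0, 0, 1], [1, -1, -50], -1], [[0, 0, 1], [1, -1, -100], -1], [[0, 0, 1], [1, -1, -135], -1], [[0, 0, 1], [1, -1, -152], -1], [[0, 0, 1], [1, -1, -158], 0], [[0, 0, 1], [1, -1, -158], 1], [[0, 0, 1], [1, -1, -158], 1], [[0, 0, 1], [1, -1, -158], 1], [[0, 0, 1], [1, -1, -158], 1], [[0, 0, 1], [1, -1, -158], 1]])

```text
time_s: 3.7
eef_pos: [0.4732, -0.1239, 0.0048]
eef_rot: [0.001, 0.991, 0.135, 0.001]
wrist_force: [-1.5, -0.2, 6.3]
opening: 0.223
grasp_force: 58.5
```

Emit:
send_rows(series=[[[0, 0, 0], [0, 0, 20], 1], [[0, 0, 0], [0, 0, 60], 1], [[0, 0, 0], [0, 0, 110], 1], [[0, 0, 0], [-10, -25, 145], 1], [[0, 0, 0], [-30, -70, 150], 1], [[0, 0, 0], [-48, -120, 150], 1], [[0, 0, 0], [-60, -155, 150], 1], [[0, 0, 0], [-66, -170, 150], 1], [[0, 0, 0], [-66, -170, 150], 1], [[0, 0, 0], [-66, -170, 150], 1]])

```text
time_s: 4.95
eef_pos: [0.4064, -0.2921, 0.1532]
eef_rot: [-0.0, 0.991, 0.135, 0.0]
wrist_force: [-0.7, -0.2, -2.3]
opening: 0.225
grasp_force: 59.0
```

Run:
```python
from h import *
c=snap('wrist','w2'); lm('key_hole','wrist'); lm('key_grip','wrist'); lm('shoulder','wrist')
o=telemetry.get_obs(); print(o['time_s'],o['eef_pos'],o['eef_rot'],o['opening'])
for p in ([.4585,-.279,.158],[.4585,-.279,.125],[.4585,-.279,.08]): print(proj(c,p))
```

```text
wrist key_hole [([0.4599, -0.2799, 0.077], 0.6)]
wrist key_grip [([0.4037, -0.2881, 0.1543], 0.91)]
wrist shoulder [([0.4602, -0.2838, 0.076], 0.78)]
5.15 [ 0.40651566 -0.29237983  0.153251  ] [-1.44604630e-04  9.90783109e-01  1.35457780e-01 -1.51650315e-05] 0.22202545853883007
[333. 202.]
[332. 186.]
[331. 171.]
```

View pics/w2.png

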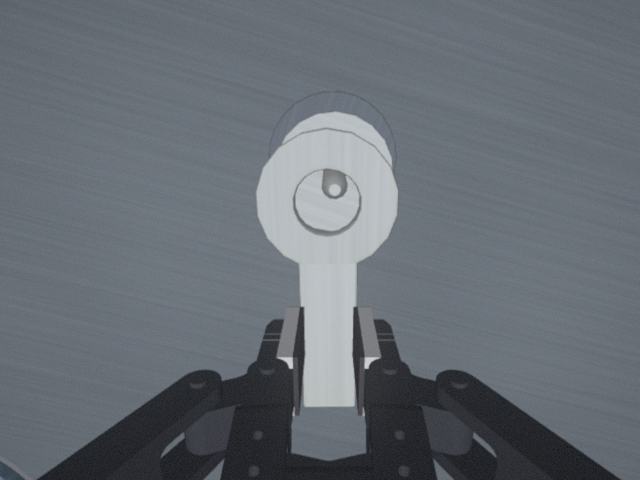

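The hole's rim is centred near (327,201) and the pin tip is at (335,189), so the key is nearly in line. I'll work out the remaining offset.

Run:
```python
from h import *
c=camera('wrist')
h=unproj(c,(327,201),.158);p=unproj(c,(335,189),.125); print(h,p,p-h,unproj(c,(334,170),.08))
```

```text
[ 0.4585 -0.2772  0.158 ] [ 0.4575 -0.2809  0.125 ] [-0.001  -0.0037 -0.033 ] [ 0.4593 -0.2806  0.08  ]
```

Emit:
send_rows(series=[[[0, 0, 0], [-1, -3, -5], 1], [[0, 0, 0], [-1, -3, -20], 1], [[0, 0, 0], [-1, -3, -35], 1], [[0, 0, 0], [-1, -3, -48], 1], [[0, 0, 0], [-1, -3, -58], 1], [[0, 0, 0], [-1, -3, -65], 1], [[0, 0, 0], [-1, -3, -67], 1], [[0, 0, 0], [-1, -3, -67], 1]])

```text
time_s: 6.2
eef_pos: [0.4052, -0.2965, 0.0864]
eef_rot: [0.0, 0.991, 0.135, 0.0]
wrist_force: [-0.9, 0.0, -1.7]
opening: 0.226
grasp_force: 59.0
```

Run:
```python
from h import *
c=snap('wrist','w3'); lm('key_hole','wrist'); lm('key_grip','wrist')
o=telemetry.get_obs(); print(o['time_s'],o['eef_pos'],o['wrist_force'],o['torque'])
```

```text
wrist key_hole []
wrist key_grip [([0.402, -0.2987, 0.0855], 0.9)]
6.35 [ 0.40538802 -0.29667751  0.0867722 ] [ 0.53696264  0.0751436  -0.98405229] [ 0.0016929  -0.02006999  0.03093107]
```

View pics/w3.png

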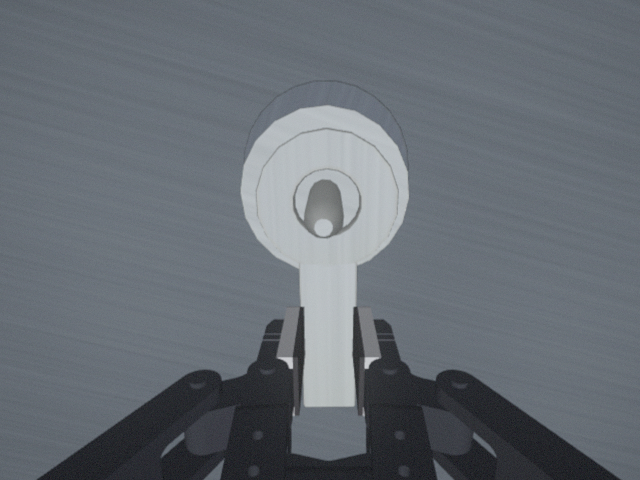

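The pin stands inside the hole and the key is just above the shoulder. I'll lower to contact.

Emit:
send_rows(series=[[[0, 0, 0], [0, 0, -1], 1], [[0, 0, 0], [0, 0, -2], 1], [[0, 0, 0], [0, 0, -3], 1], [[0, 0, 0], [0, 0, -3], 1]])

```text
time_s: 6.85
eef_pos: [0.4052, -0.2967, 0.0841]
eef_rot: [0.0, 0.991, 0.135, -0.0]
wrist_force: [-3.7, 0.5, 7.2]
opening: 0.22
grasp_force: 60.1
```

Emit:
send_rows(series=[[[0, 0, 0], [0, 0, 0], 0.2], [[0, 0, 0], [0, 0, 0], -0.2], [[0, 0, 0], [0, 0, 0], -0.5], [[0, 0, 0], [0, 0, 0], -0.5], [[0, 0, 0], [0, 0, 10], -0.5], [[0, 0, 0], [-5, 0, 40], -0.5], [[0, 0, 0], [-10, 0, 80], -0.5], [[0, 0, 0], [-10, 0, 130], -0.5], [[0, 0, 0], [-10, 0, 170], -0.5], [[0, 0, 0], [-10, 0, 180], -0.5]])

```text
time_s: 8.1
eef_pos: [0.3962, -0.2976, 0.2672]
eef_rot: [0.003, 0.991, 0.135, 0.002]
wrist_force: [0.3, -0.9, -0.5]
opening: 0.752
grasp_force: 0.0
```

Run:
```python
from h import *
c=snap('wrist','w4'); lm('key_hole','wrist'); lm('key_grip','wrist')
c=snap('scene','s4'); lm('key_hole','scene')
for t in ('knob','gate_hinge','cage'): lm(t,'scene')
im=cv2.hconcat([cv2.imread('pics/w4.png')[:, 120:540],cv2.imread('pics/s4.png')[200:440,100:320].repeat(2,0).repeat(2,1)[:480,:380]])
cv2.imwrite('pics/c4.png',im)
o=telemetry.get_obs(); print(o['time_s'],o['eef_pos'],o['opening'])
```

```text
wrist key_hole [([0.4497, -0.2842, 0.0789], 0.69)]
wrist key_grip [([0.4038, -0.2969, 0.0849], 0.86), ([0.4541, -0.2882, 0.083], 0.75)]
scene key_hole [([0.4541, -0.2801, 0.0815], 0.95)]
scene knob [([0.6403, -0.1018, 0.2349], 0.56)]
scene gate_hinge [([0.6204, 0.0796, 0.1724], 0.89), ([0.4524, -0.2751, 0.0835], 0.17)]
scene cage [([0.6316, -0.0451, -0.0021], 0.92)]
8.5 [ 0.3946332  -0.2958342   0.26178362] 0.7505714568326863
```

View pics/c4.png

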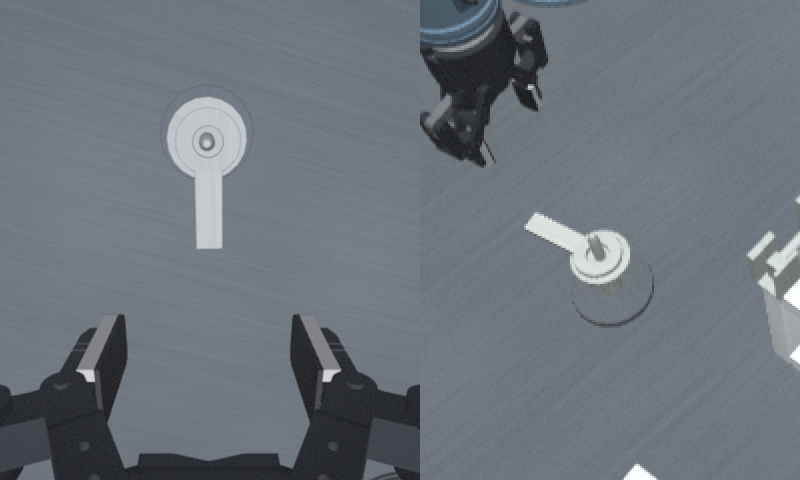

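The key lies flat and centred on the shoulder with the pin through its hole, at (207,140) in the left half. Next is the knob: turn 81° and hover above it.

Emit:
send_rows(series=[[[0, 0, 10], [20, 15, 40], -0.4], [[0, 0, 20], [60, 45, 70], -0.4], [[0, 0, 30], [100, 75, 80], -0.4], [[0, 0, 40], [140, 105, 80], -0.4], [[0, 0, 50], [175, 135, 80], -0.4], [[0, 0, 60], [205, 160, 80], -0.4], [[0, 0, 70], [232, 182, 80], -0.4], [[0, 0, 78], [244, 192, 80], -0.4], [[0, 0, 81], [247, 194, 80], -0.4], [[0, 0, 81], [247, 194, 80], -0.4]])

```text
time_s: 9.75
eef_pos: [0.6421, -0.102, 0.3419]
eef_rot: [-0.001, 0.666, 0.746, -0.0]
wrist_force: [0.7, -0.7, -0.4]
opening: 0.698
grasp_force: 0.0
```

Run:
```python
from h import *
c=snap('wrist','w5'); 
for t in ('knob','gate_hinge','bolt'): lm(t,'wrist')
o=telemetry.get_obs(); print(o['time_s'],o['q'],o['eef_pos'],o['eef_rot'])
for z in (.255,.215): print(proj(c,[.6415,-.1025,z]))
```

```text
wrist knob [([0.4589, -0.2805, 0.0766], 0.16)]
wrist gate_hinge [([0.6376, -0.1014, 0.2311], 0.65)]
wrist bolt [([0.6384, -0.1025, 0.1975], 0.63)]
9.95 [-3.40850494e-01  2.84183673e-01  1.26059193e+00 -6.50169162e-05
  1.59727106e+00 -4.52702856e-01] [ 0.64186123 -0.10269575  0.3430393 ] [-1.97765213e-04  6.66476696e-01  7.45525829e-01 -1.16089621e-04]
[325. 256.]
[326. 236.]
```

View pics/w5.png

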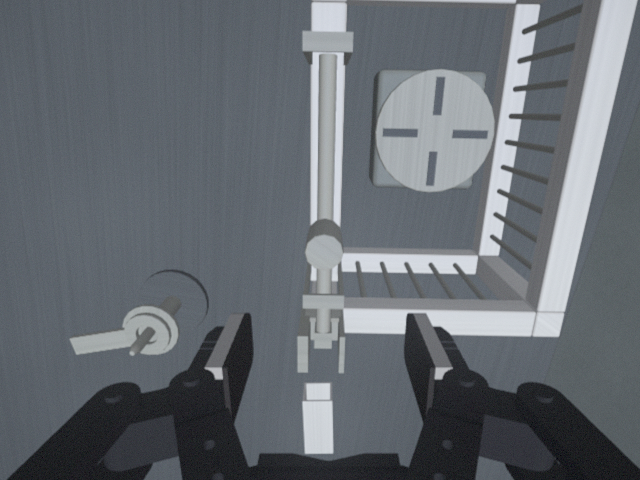

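The knob's top is at (324,253), where the projection puts it, and the rod runs upright in the image. I'll descend and pinch.

Emit:
send_rows(series=[[[0, 0, 0], [0, 1, -40], -0.4], [[0, 0, 0], [0, 2, -80], -0.4], [[0, 0, 0], [0, 2, -108], -0.4], [[0, 0, 0], [0, 2, -121], -0.4], [[0, 0, 0], [0, 2, -122], 0.1], [[0, 0, 0], [0, 2, -122], 0.6], [[0, 0, 0], [0, 2, -122], 1], [[0, 0, 0], [0, 2, -122], 1], [[0, 0, 0], [0, 2, -122], 1]])

```text
time_s: 11.08
eef_pos: [0.6405, -0.1011, 0.2232]
eef_rot: [-0.001, 0.666, 0.746, -0.002]
wrist_force: [-11.1, -1.1, 6.1]
opening: 0.263
grasp_force: 58.6
```

Emit:
send_rows(series=[[[0, 0, 0], [-1, 0, 5], 1], [[0, 0, 0], [-1, 0, 10], 1], [[0, 0, 0], [-1, 0, 15], 1], [[0, 0, 0], [-1, 0, 20], 1], [[0, 0, 0], [-1, 0, 21], 1], [[0, 0, 0], [-1, 0, 21], 1]])

```text
time_s: 11.82
eef_pos: [0.64, -0.1009, 0.2429]
eef_rot: [-0.001, 0.666, 0.746, -0.001]
wrist_force: [-4.4, -1.1, -2.8]
opening: 0.264
grasp_force: 58.9
```

Run:
```python
from h import *
c=snap('scene','s6'); lm('knob','scene'); lm('bolt','scene'); lm('gate_hinge','scene')
o=telemetry.get_obs(); print(o['time_s'],o['eef_pos'],o['wrist_force'],o['torque'],o['opening'])
cv2.imwrite('pics/c6.png',cv2.resize(cv2.imread('pics/s6.png')[200:380,220:440],None,fx=3,fy=3))
```

```text
scene knob [([0.6415, -0.1023, 0.2577], 0.65)]
scene bolt [([0.6424, -0.1007, 0.2157], 0.62)]
scene gate_hinge [([0.6204, 0.0794, 0.1719], 0.95), ([0.4541, -0.2806, 0.0833], 0.24)]
12.025 [ 0.64003428 -0.10095115  0.2427785 ] [-4.87096602 -1.90948208 -2.9664704 ] [-0.24289768  0.82277732 -0.07978819] 0.26605356723304147
```

View pics/c6.png

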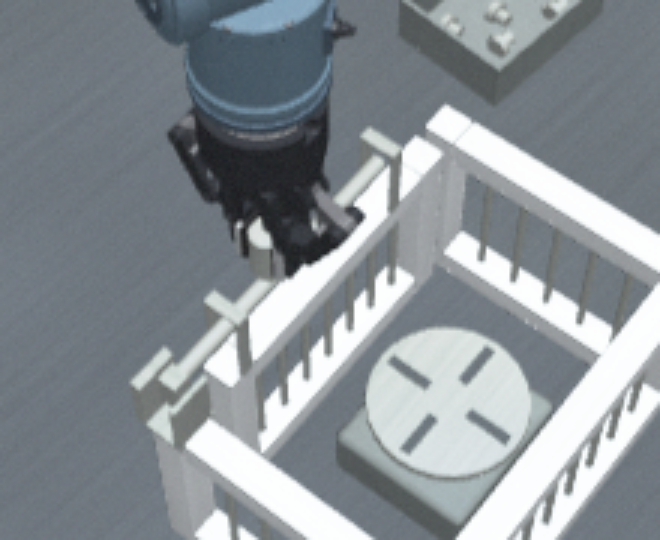

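The bolt is lifted by about 20 mm, with its nose above the lip at (175,370) in the crop. I'll draw it 40 mm along the gate.

Emit:
send_rows(series=[[[0, 0, 0], [-1, 6, 0], 1], [[0, 0, 0], [-1.5, 12, 0], 1], [[0, 0, 0], [-2, 18, 0], 1], [[0, 0, 0], [-3, 24, 0], 1], [[0, 0, 0], [-3.5, 30, 0], 1], [[0, 0, 0], [-4, 36, 0], 1], [[0, 0, 0], [-4.6, 40, 0], 1], [[0, 0, 0], [-4.6, 40, 0], 1]])

```text
time_s: 13.02
eef_pos: [0.636, -0.0596, 0.2424]
eef_rot: [-0.001, 0.666, 0.746, -0.0]
wrist_force: [-6.0, 0.2, -2.4]
opening: 0.259
grasp_force: 58.9
```

Run:
```python
from h import *
c=camera('scene'); lm('knob','scene'); lm('bolt','scene')
o=telemetry.get_obs(); print(o['time_s'],o['eef_pos'],o['wrist_force'],o['opening'])
H=np.array([.6206,.0803]);p=o['eef_pos'][:2]-H;print(np.hypot(*p))
for a in np.radians([-3,-6,-9,-12,-15,-18,-20.0]):
    r=np.array([[np.cos(a),-np.sin(a)],[np.sin(a),np.cos(a)]])@p-p; print(round(np.degrees(a)),(r*1000).round(1))
```

```text
scene knob [([0.6379, -0.0592, 0.2551], 0.72)]
scene bolt [([0.6386, -0.0603, 0.2149], 0.97)]
13.175 [ 0.63594574 -0.05967255  0.24229831] [-4.92829751  1.05384418 -3.06044237] 0.26594191557629093
0.14081123993140002
-3 [-7.3 -0.6]
-6 [-14.7  -0.8]
-9 [-22.1  -0.7]
-12 [-29.4  -0.1]
-15 [-36.8   0.8]
-18 [-44.    2.1]
-20 [-48.8   3.2]
```

Drawn about 41 mm. I'll swing the gate open along the arc to about 19°, turning the tool with it.

Emit:
send_rows(series=[[[0, 0, -2], [-5, -0.5, 0], 1], [[0, 0, -5], [-12.5, -0.8, 0], 1], [[0, 0, -8], [-20, -0.8, 0], 1], [[0, 0, -11], [-27.5, -0.3, 0], 1], [[0, 0, -14], [-35, 0.5, 0], 1], [[0, 0, -17], [-42.5, 1.7, 0], 1], [[0, 0, -19], [-47, 2.7, 0], 1], [[0, 0, -19.5], [-48.5, 3, 0], 1], [[0, 0, -19.5], [-48.5, 3, 0], 1], [[0, 0, -19.5], [-48.5, 3, 0], 1]])

```text
time_s: 14.42
eef_pos: [0.5887, -0.0576, 0.2426]
eef_rot: [0.001, 0.783, 0.622, 0.0]
wrist_force: [5.3, -0.2, -3.1]
opening: 0.264
grasp_force: 59.1
```

Run:
```python
from h import *
c=snap('scene','s8'); 
for t in('knob','bolt','gate_hinge','key_hole','offcut','bolt_bin','clamp'): lm(t,'scene')
o=telemetry.get_obs(); print(o['time_s'],o['eef_pos'],o['wrist_force'],o['torque'],o['opening'],o['grasp_force'])
snap('top','t8'); lm('knob','top')
cv2.imwrite('pics/c8.png',cv2.resize(cv2.imread('pics/s8.png')[140:460,140:540],None,fx=1.8,fy=1.8))
```

```text
scene knob [([0.5872, -0.0575, 0.256], 0.67)]
scene bolt [([0.5913, -0.0586, 0.2158], 0.8)]
scene gate_hinge [([0.6166, 0.0815, 0.1718], 0.65)]
scene key_hole [([0.4542, -0.2799, 0.0841], 0.96), ([0.6409, 0.4566, 0.004], 0.71)]
scene offcut [([0.6633, -0.4294, 0.0008], 0.74)]
scene bolt_bin [([0.5078, 0.3062, 0.0042], 0.68)]
scene clamp [([0.64, 0.4588, 0.0066], 0.86), ([0.6191, 0.0813, 0.1721], 0.23)]
14.825 [ 0.58864553 -0.05759012  0.24242876] [ 5.33895861 -0.35769781 -3.49995143] [-0.02825602 -1.16153328  0.00838777] 0.2617216842172236 59.07438397407532
top knob [([0.6383, 0.4498, -0.002], 0.73)]
```

View pics/c8.png

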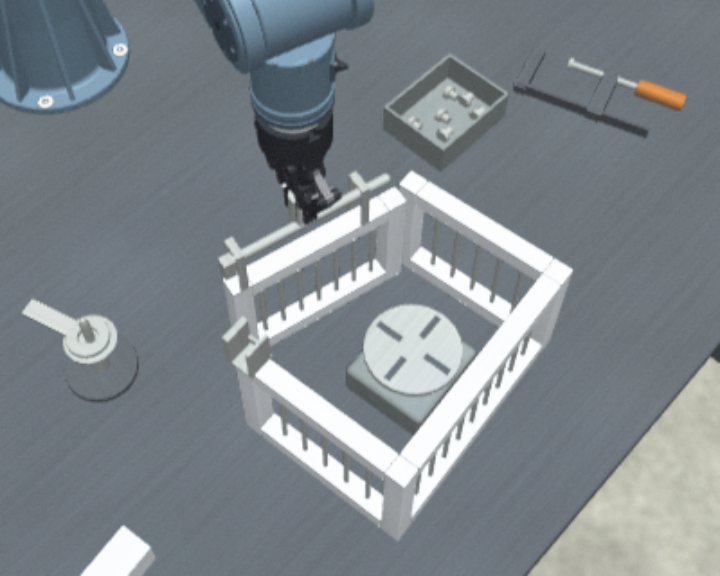

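The picture shows the gate ajar by about 0.33 rad, with the knob held at (310,205). The key is home on the stand at (90,335), and the bin, offcut and clamp have not moved.

```bash
python3 -c "
from bench import ctrl; print(ctrl.hand_in())"
```

```text
the job is handed in; nothing more can be done
None
```

The job is done and handed in at about 15 s: the key lies flat on the stand's shoulder, the bolt was lifted and drawn about 41 mm, and the gate is held ajar by the knob at about 0.33 rad (roughly 80 mm), with the bin, offcut and clamp where they were.

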